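# Fold the ratcheted drawing board down flat

## Robot

A 6-joint arm with a two-finger parallel gripper is mounted at the origin on the work surface. World frame = base frame: x ahead of the robot, y to its left, z up, the work surface at z = 0. Lengths are in m, angles in degrees, forces in N, time in s.
With the tool pointing down it reaches from about 0.4 to 0.825 m from the base axis. Payload 7 kg.
Tool frame: the origin (TCP) lies at the very end of the fingers, on their centre line; the grasp point (between the pads) lies 19 mm behind it; x points along the fingers, y is the direction in which the jaws open and shut, and the axes are right-handed (so a half turn about x gives the same grasp; the last joint's range is limited). The gripper opens to 88 mm and grips with 3 to 60 N. Pads are 19 mm wide; open, the fingers measure 130 mm over their backs; the gripper's body (78 mm by 193 mm) begins 47 mm behind the grasp point.
Start: joints at [16.507, 20.546, 0.682, 0, -70.136, -16.507], TCP at [0.675, -0, 0.227] pointing down, gripper open.
Joint ranges: [-176.03, 176.03], [-82.01, 121.73], [-58.28, 71.71], [-173.87, 95.51], [-174.79, -0.11], [-173.66, 173.66]. Speed limits (degrees/s): [136.94, 136.94, 172.46, 180, 180, 180].

## Interface

Orientations are given as [roll, pitch, yaw] about the fixed x, y, z axes, in that order (R = Rz(yaw) Ry(pitch) Rx(roll)).
In Python, from plant import * gives the robot as it stands. The module is installed in compiled form; this text tells all that it offers.
- The arm moves only by the shell command python3 -m creep 'ROWS' [FORCE]. ROWS is a JSON object of lists of equal length, an entry for each row: "jaw": the closure, from -1 (fully open) to 1 (shut); "translation": the shift along the tool's x, y, z in m, a list of three; "roll": the turn about the tool's x in rad. A call has exactly 10 rows; each row shifts and turns the commanded pose from where the row before left it, along the tool's axes as they then stand; what a row does not reach is not made up. A row lasts 1/10 s, in which the tool goes at most 50 mm and 8.59 degrees, less where a joint would pass 70% of its speed; a pose out of reach is approached as far as the arm can. A call with a gripper value outside its range is refused whole. The fingers move at their own pace and stop on an object; FORCE is the grip in N (left out, the last holds). Time passes only in rows, so rows that do not move let the fingers close, or fill a call up. It gives the time, the measured TCP pose, the force and the opening at its end, in the units of the state.
- get_state(): the state, without advancing time (a new reading comes with each control period).
- capture(name): name is "scene" or "side" or "wrist"; returns a dict with "image" (384x512x3 uint8, red, green, blue), "fovy" (degrees; the focal length in pixels is half the picture's height over the tangent of half this angle, whatever the lens; pixels are square), "cx", "cy" (the principal point, pixels), "pose" (4x4, takes a point from camera to world coordinates); the wrist camera has in their place "tool_from_camera" (4x4, takes a point from camera to tool coordinates, whose origin is the TCP and whose axes are the tool frame's). Camera axes: x right, y up, looking along -z (the intrinsics and any distortion apply to the point x, -y, -z); pixel columns grow to the right and rows downward; lengths in m; the calibration is good to about 2 mm. A picture is of the moment at which its call begins: read the wrist's pose just before it. There is no depth.
- close_job(): hands the job in, once; it reports no verdict.
The state is a dict: "time_s": time; "joints": joint angles; "qd": joint speeds; "joint_torque": joint torques, N m; "tcp_pos": TCP position; "eef_rot": TCP orientation; "contact_force": force on the tool from outside, world axes, zero at the start; "moment": the same for the moment, N m; "gripper_width": finger opening in m.
Only numpy, scipy, OpenCV 4.12 (cv2) and the standard library are available. Lean on these libraries where they do the work, as an engineer would, in place of code of your own. Each camera call takes 0.05 s, during which the arm holds its last target.

## Task

The drawing board on the desk is propped up on its ratchet. Press the release paddle at its raised edge down to free the pawl and, keeping the paddle pressed, push the board down past the ratchet teeth until it lies fully down on its base, then take the hand away so that the paddle springs back. Ease the board down rather than slamming it, do not raise it, and leave the other things on the desk where they stand.

Things in the scene. Friction and masses are not known exactly. Their poses are not given: they have to be found in the camera images.
- stand: Drawing board's base: low grey metal frame, 260 x 280 mm, fixed to the desk. Origin: centre of its underside, on the desk. x points from the board's low hinge edge to its raised edge, roughly away from the robot; y left, z up. Hinge line along y at x = -115, z = 42 mm. At y = -187 mm (right side) a toothed steel quadrant, radius 73 mm, stands about that line.
- board: Wooden board, 350 mm wide (y), 235 from hinge line to raised edge, 12 thick. Origin: middle of the raised edge, underside; x from hinge line to edge, in line with the hinge; z square to the board, vertical when fully down. Paddle out: it clicks upwards, but teeth every 0.14 rad stop it going down (after up to 0.14 slack). Pawl free: friction holds it up; 5 to 8 N at the paddle moves it down.
- paddle (a joint): Release paddle relative to the board, rad: 0 = out, 0.30 = fully pressed on its stop. Sprung: 2 N at the pad's centre starts it, 4 N holds it fully down; let go, it springs out and the pawl drops in again. The pawl clears the teeth above 0.22. It may start anywhere up to 0.22, where the pawl rests on the back of a tooth.
- pad (a point): Centre of the paddle's upper face. Black plastic tongue 70 mm wide, 46 long, 5 thick, sticking out beyond the board's raised edge, 85 mm right (-y) of its centre line. Its own hinge: 239 mm from the board's hinge line, 9 mm above the underside plane; this point: 28 mm out from it, 3 mm up. x outwards, z out of the face. Out: tilted 0.15 rad up from the board; pressed: 0.15 down.
- tumbler: Steel tumbler, 72 mm across, 115 mm tall, standing to the right of the board. Origin: centre of its underside. Leave it alone.
- pen_rest: Pale ceramic pen rest, 35 x 100 x 17 mm, right of the board, nearer the robot. Origin: centre of its underside. Leave it alone.
- phone_cradle: Wooden phone cradle, 95 x 80 mm foot, leaning back about 120 mm tall, left of the board. Origin: centre of its underside. Leave it alone.
- power_block: White plastic power block with four blank rocker switches, 55 x 230 x 40 mm, on the desk beyond the board. Origin: centre of its underside. Leave it alone.

How it is judged:
By the outcome, as a careful person would: the job done as asked, in the order asked, and still so for the second after the job is handed in, with the robot touching nothing.
It also fails if it takes over 38 s, if anything falls off the work surface, if the arm or the gripper's body presses on something with over 40 N, if the wrist force passes 120 N, or if a joint passes its speed limit or range.

## Working session

There is one attempt and no reset: what is moved stays moved. The work goes in short steps, Python scripts to look and compute and a shell command to move; the robot and the scene stay as the last step left them, time stands still between calls to the robot, and variables do not carry over. Pictures are saved under pics/ and viewed, and the job is handed in when it is done.

```bash
mkdir -p pics; ls
cat > h.py <<'E'
from plant import *
import numpy as np, cv2, json
from scipy.spatial.transform import Rotation as R
def snap(n,f):
    s=get_state(); c=capture(n); cv2.imwrite('pics/'+f,cv2.cvtColor(c['image'],cv2.COLOR_RGB2BGR)); return s,c
E
python3 - <<'E'
from h import *
for n in ['scene','side','wrist']:
    s,c=snap(n,n+'0.png'); print(n,{k:(np.round(v,4).tolist() if k!='image' else 0) for k,v in c.items()})
print(s)
E
```

```text
pics
scene {'image': 0, 'fovy': 46.0521, 'cx': 253.9618, 'cy': 192.5577, 'pose': [[-0.4571, -0.5585, 0.6922, 1.4476], [0.8892, -0.3033, 0.3424, 0.4759], [0.0187, 0.772, 0.6353, 0.8998], [0.0, 0.0, 0.0, 1.0]]}
side {'image': 0, 'fovy': 51.5468, 'cx': 253.6801, 'cy': 189.4288, 'pose': [[0.8185, 0.3778, -0.4328, 0.0982], [-0.5742, 0.5597, -0.5975, -0.5614], [0.0165, 0.7376, 0.675, 0.738], [0.0, 0.0, 0.0, 1.0]]}
wrist {'image': 0, 'fovy': 61.041, 'cx': 252.6519, 'cy': 184.4385, 'tool_from_camera': [[0.0006, 0.3057, -0.9521, -0.1583], [1.0, -0.0004, 0.0005, -0.0011], [-0.0002, -0.9521, -0.3057, -0.0844], [0.0, 0.0, 0.0, 1.0]]}
{'time_s': 0.1, 'joints': array([ 1.65064485e+01,  2.05889359e+01,  6.38964935e-01, -1.65313597e-02,
       -7.01340066e+01, -1.65078453e+01]), 'qd': array([ 0.02527694, -0.03790231,  0.14579749,  0.09094925, -0.03694619,
       -0.05221708]), 'joint_torque': array([-1.42273191e-03, -5.84165347e+01,  2.93752134e+01,  7.01551259e+00,
        1.01412315e-02, -6.66964229e-05]), 'tcp_pos': array([ 6.74577024e-01, -3.58660876e-05,  2.25701593e-01]), 'eef_rot': array([  96.02442583,   89.91459604, -173.9826001 ]), 'contact_force': array([-0.46628248,  0.01837212,  0.02783934]), 'moment': array([ 0.00843727, -0.00592034,  0.0279509 ]), 'gripper_width': 0.08769394870536366}
```

View pics/scene0.png

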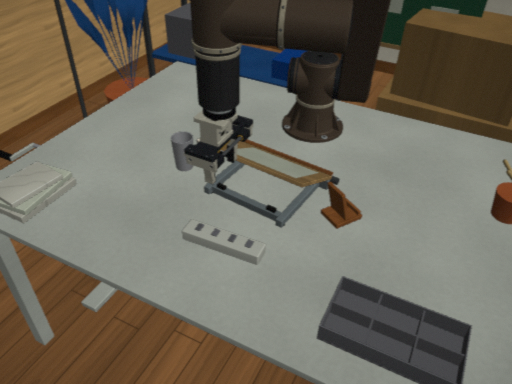

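View pics/side0.png

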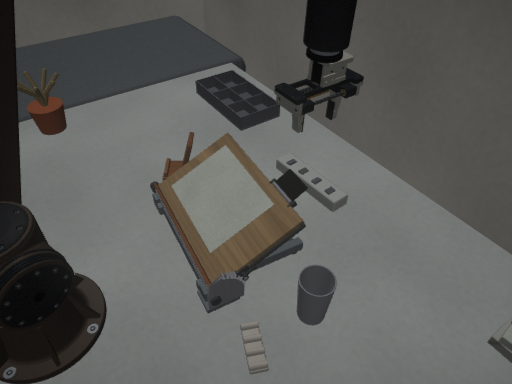

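View pics/wrist0.png

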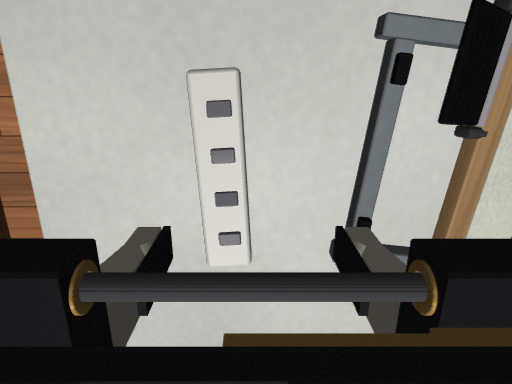

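Run:
```python
from h import *
s=cv2.imread('pics/side0.png')[120:320,140:350]; cv2.imwrite('pics/side0z.png',cv2.resize(s,None,fx=3,fy=3,interpolation=cv2.INTER_CUBIC)[:600])
s=cv2.imread('pics/scene0.png')[110:230,160:350]; cv2.imwrite('pics/scene0z.png',cv2.resize(s,None,fx=4,fy=4,interpolation=cv2.INTER_CUBIC)[:600])
print(np.round(R.from_euler('xyz',get_state()['eef_rot'],degrees=True).as_matrix(),3))
```

```text
[[-0.001 -1.     0.   ]
 [-0.     0.     1.   ]
 [-1.     0.001 -0.   ]]
```

View pics/side0z.png

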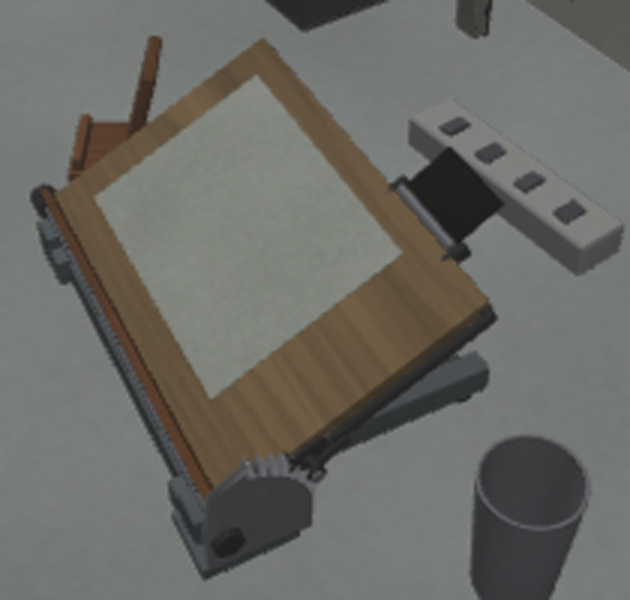

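View pics/scene0z.png

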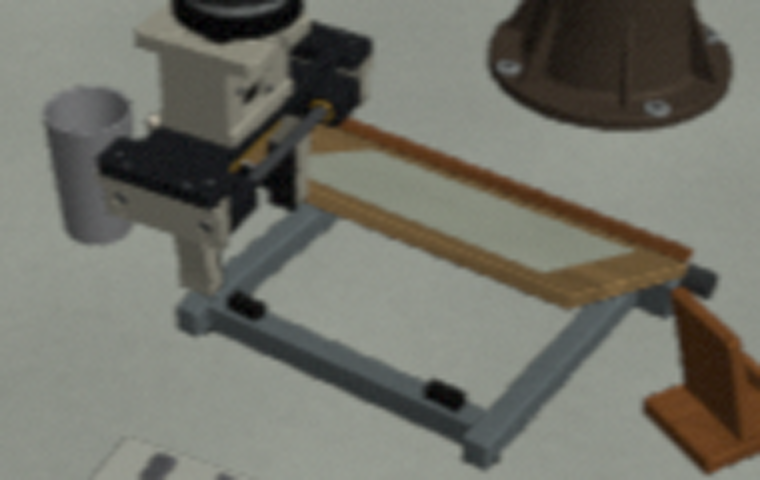

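```bash
cat >> h.py <<'E'
def ray(c,u,v,s=None):
    P=np.array(c['pose']) if 'pose' in c else None
    if P is None:
        T=np.eye(4);T[:3,:3]=R.from_euler('xyz',s['eef_rot'],degrees=True).as_matrix();T[:3,3]=s['tcp_pos'];P=T@np.array(c['tool_from_camera'])
    f=c['image'].shape[0]/2/np.tan(np.radians(c['fovy']/2))
    d=P[:3,:3]@np.array([(u-c['cx'])/f,-(v-c['cy'])/f,-1]);return P[:3,3],d/np.linalg.norm(d)
def proj(c,X,s=None):
    P=np.array(c['pose']);f=c['image'].shape[0]/2/np.tan(np.radians(c['fovy']/2))
    p=np.linalg.inv(P)@np.append(X,1);return np.array([c['cx']-f*p[0]/p[2],c['cy']+f*p[1]/p[2]])
def onz(r,z): return r[0]+r[1]*(z-r[0][2])/r[1][2]
E
python3 - <<'E'
from h import *
sc=capture('scene');sd=capture('side')
a=onz(ray(sc,205.7,192.5),0);b=onz(ray(sc,280.7,227),0);print(a,b,np.linalg.norm(a-b))
y=b-a;y/=np.linalg.norm(y);x=np.array([y[1],-y[0],0]);m=(a+b)/2
O=m-.130*x;yaw=np.arctan2(x[1],x[0]);print('O',O,'yaw',yaw)
Z=np.array([0,0,1.])
H=O-.115*x+.042*Z
def X(r,th,yy,n): # board
    e=np.cos(th)*x+np.sin(th)*Z; nn=-np.sin(th)*x+np.cos(th)*Z
    return H+r*e+n*nn+yy*y
from scipy.optimize import least_squares
obs=[((.235,-.175,.012),(303.3,220.7)),((.235,.175,.012),(228,133.3))]
f=lambda t:np.concatenate([proj(sd,X(o[0],t[0],o[1],o[2]))-p for o,p in obs])
r=least_squares(f,[.5]);print('theta',r.x,f(r.x))
# plane intersection check: right corner, on vertical plane y=-.175
for o,p in obs:
    rr=ray(sd,*p);k=((H+o[1]*y-rr[0])@y)/(rr[1]@y);q=rr[0]+k*rr[1]-H;print('corner polar',np.hypot(q@x,q[2]),np.arctan2(q[2],q@x)-np.arctan2(.012,.235), rr[0]+k*rr[1])
th=r.x[0]
for pd in (0,.15,.3):
    t=th+.15-pd
    P=X(.239,th,-.085,.009)+.028*(np.cos(t)*x+np.sin(t)*Z)+.003*(-np.sin(t)*x+np.cos(t)*Z)
    print(pd,P,proj(sd,P))
E
```

```text
[ 0.53898133 -0.14181359  0.        ] [0.56906345 0.12972033 0.        ] 0.27319516862383575
O [0.4248129  0.00826795 0.        ] yaw -0.11033592855623219
theta [0.42704046] [-1.4435372   1.7069224  -1.95364435  0.70197242]
corner polar 0.23964293203316678 0.4340411603544966 [ 0.50195275 -0.17634871  0.1537364 ]
corner polar 0.24048068442072 0.41781685987831607 [0.54300884 0.17124417 0.15066084]
0 [ 0.53535852 -0.08949897  0.16697004] [289.61867691 185.65217013]
0.15 [ 0.53775716 -0.08976471  0.1635081 ] [290.43630272 186.49690243]
0.3 [ 0.53961466 -0.08997049  0.1597244 ] [291.02464243 187.52344471]
```

```bash
python3 -m creep '{"jaw":[1,1,1,1,1,1,1,1,1,1],"translation":[[0,0.025,-0.015],[0,0.025,-0.015],[0,0.025,-0.015],[0,0.025,-0.015],[0,0.02,-0.015],[0,0.02,-0.015],[0,0,0],[0,0,0],[0,0,0],[0,0,0]],"roll":[0,0,0,0,0,0,0,0,0,0]}' 20
python3 - <<'E'
from h import *
for n in ['scene','side','wrist']:
    s,c=snap(n,n+'1.png')
    if n=='side': print('tumbler top',onz(ray(c,317,281),.115),'base',onz(ray(c,313,318),0))
im=[cv2.imread('pics/%s1.png'%n) for n in('scene','side')]
a=cv2.resize(im[0][110:230,160:320],None,fx=4,fy=4,interpolation=2);cv2.imwrite('pics/scene1z.png',a)
b=cv2.resize(im[1][80:280,200:350],None,fx=3,fy=3,interpolation=2);cv2.imwrite('pics/side1z.png',b)
E
```

```text
time_s: 1.25
tcp_pos: [0.5355, -0.0896, 0.2263]
eef_rot: [99.1, 90.0, -170.9]
contact_force: [0.3, 0.9, 0.5]
gripper_width: 0.0133
tumbler top [ 0.45032671 -0.28247719  0.115     ] base [ 0.44869349 -0.29343968  0.        ]
```

View pics/scene1z.png

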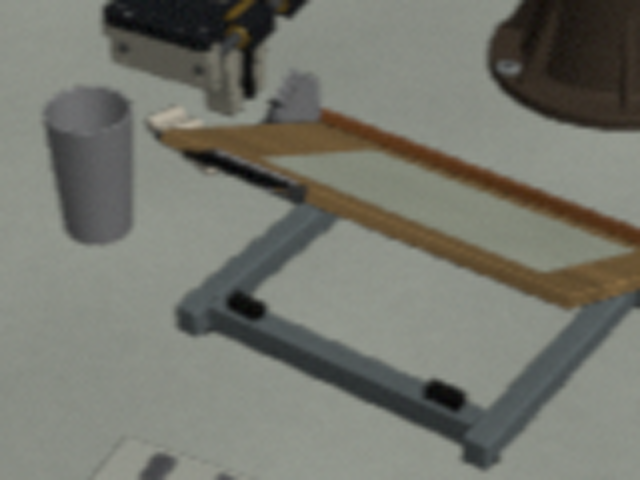

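View pics/side1z.png

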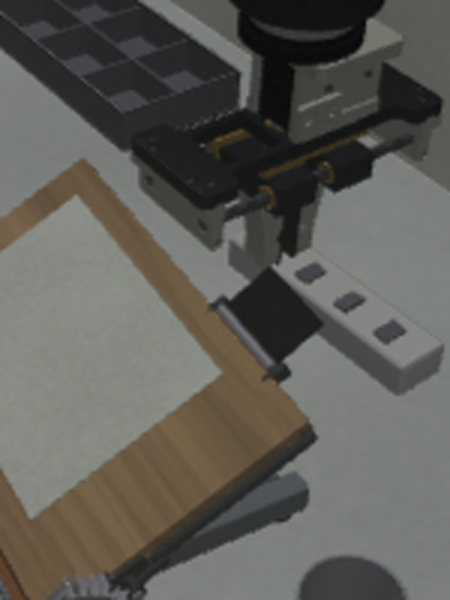

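View pics/wrist1.png

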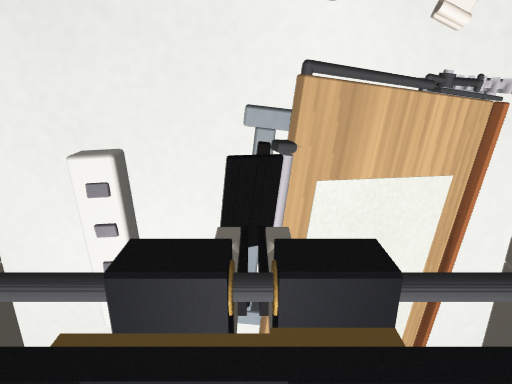

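Run:
```python
from h import *
s=get_state();c=capture('wrist');sd=capture('side')
for p in [(228,156),(282,155),(221,228),(273,228)]:
    print(p,onz(ray(c,*p,s),.165))
# two-view triangulation of pad right-outer and right-inner corners (side zoom /3 + (200,80))
for pw,ps in [((228,156),(322/3+200,325/3+80)),((282,155),(277/3+200,367/3+80))]:
    a,d=ray(c,*pw,s);b,e=ray(sd,*ps)
    k=np.linalg.lstsq(np.c_[d,-e],b-a,rcond=None)[0];print((a+k[0]*d),(b+k[1]*e))
```

```text
(228, 156) [ 0.55343785 -0.12420806  0.165     ]
(282, 155) [ 0.51626469 -0.12493451  0.165     ]
(221, 228) [ 0.55984128 -0.06978644  0.165     ]
(273, 228) [ 0.5213709 -0.0698111  0.165    ]
[ 0.55238232 -0.12731454  0.1786685 ] [ 0.55188576 -0.12665201  0.17878073]
[ 0.5153861  -0.12279737  0.1554577 ] [ 0.51611436 -0.12391615  0.15514008]
```

```bash
python3 -m creep '{"jaw":[1,1,1,1,1,1,1,1,1,1],"translation":[[0.01,-0.002,0],[0.01,-0.002,0],[0.01,0,0],[0.008,0,0],[0.005,0,0],[0.003,0,0],[0.002,0,0],[0.002,0,0],[0.002,0,0],[0.002,0,0]],"roll":[0,0,0,0,0,0,0,0,0,0]}'
python3 - <<'E'
from h import *
for n in ['side','wrist']: s,c=snap(n,n+'2.png')
print(s['tcp_pos'],s['contact_force'])
b=cv2.imread('pics/side2.png')[100:280,200:350];b=cv2.resize(b,None,fx=3,fy=3,interpolation=2);cv2.imwrite('pics/side2z.png',b)
E
```

```text
time_s: 2.5
tcp_pos: [0.5393, -0.09, 0.1729]
eef_rot: [-86.3, 89.9, 3.7]
contact_force: [-0.4, -0.2, 1.8]
gripper_width: 0.0001
[ 0.53909973 -0.08998094  0.17246188] [ 0.54476724 -0.53441584  1.76950904]
```

View pics/side2z.png

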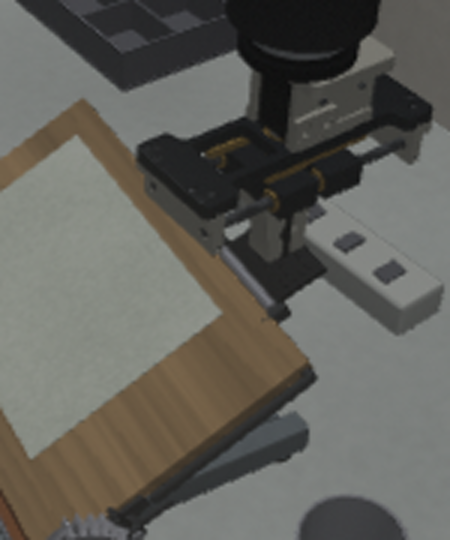

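View pics/wrist2.png

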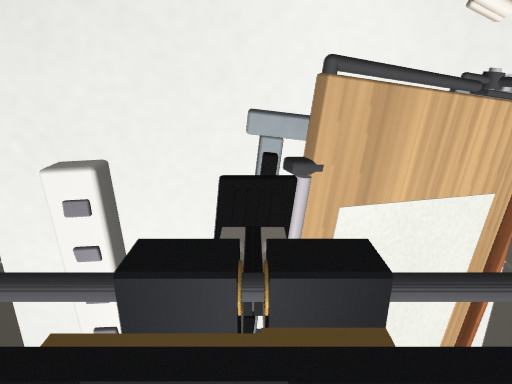

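```bash
python3 -m creep '{"jaw":[1,1,1,1,1,1,1,1,1,1],"translation":[[0.003,-0.0005,0],[0.003,-0.0005,0],[0.003,-0.0005,0],[0.003,-0.0005,0],[0.003,-0.001,0],[0.003,-0.001,0],[0.003,-0.001,0],[0.003,-0.0015,0],[0.003,-0.0015,0],[0.003,-0.0015,0]],"roll":[0,0,0,0,0,0,0,0,0,0]}'
python3 - <<'E'
from h import *
for n in ['side','wrist']: s,c=snap(n,n+'3.png')
print(s['tcp_pos'],s['contact_force'])
b=cv2.imread('pics/side3.png')[100:280,200:350];b=cv2.resize(b,None,fx=3,fy=3,interpolation=2);cv2.imwrite('pics/side3z.png',b)
E
```

```text
time_s: 3.6
tcp_pos: [0.5498, -0.0906, 0.1436]
eef_rot: [-110.6, 89.8, -20.5]
contact_force: [1.3, -3.4, 6.7]
gripper_width: 0.0004
[ 0.54983444 -0.0905741   0.14301033] [ 1.66078463 -2.6074383   6.98476502]
```

View pics/side3z.png

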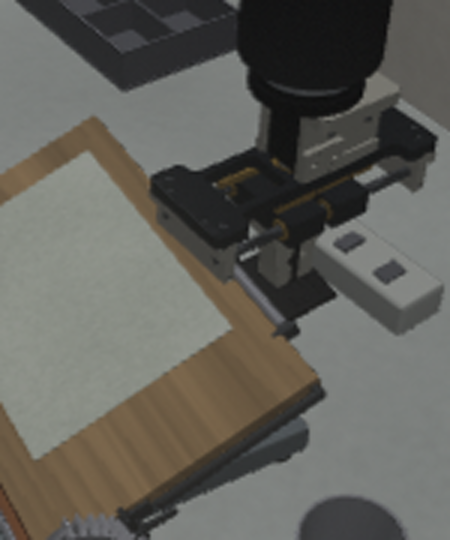

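View pics/wrist3.png

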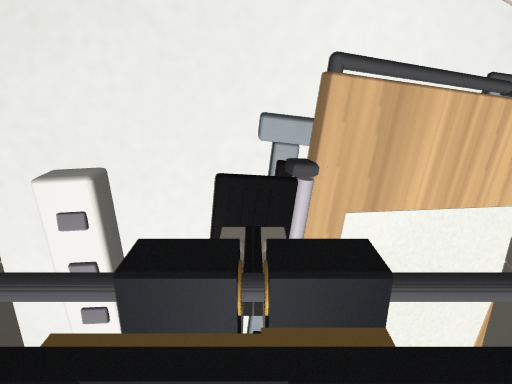

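```bash
python3 -m creep '{"jaw":[1,1,1,1,1,1,1,1,1,1],"translation":[[0.004,-0.0015,-0.0003],[0.004,-0.0015,-0.0003],[0.004,-0.0015,-0.0003],[0.004,-0.0015,-0.0003],[0.004,-0.0012,-0.0003],[0.004,-0.0012,-0.0002],[0.004,-0.001,-0.0002],[0.004,-0.001,-0.0002],[0.004,-0.001,-0.0002],[0.004,-0.001,-0.0002]],"roll":[0,0,0,0,0,0,0,0,0,0]}'
python3 - <<'E'
from h import *
for n in ['side','wrist']: s,c=snap(n,n+'4.png')
print(s['tcp_pos'],s['contact_force'])
b=cv2.imread('pics/side4.png')[100:280,200:350];b=cv2.resize(b,None,fx=3,fy=3,interpolation=2);cv2.imwrite('pics/side4z.png',b)
E
```

```text
time_s: 4.7
tcp_pos: [0.562, -0.0921, 0.103]
eef_rot: [-80.5, 89.9, 9.6]
contact_force: [0.7, 2.4, 6.6]
gripper_width: 0.0005
[ 0.56208833 -0.09213949  0.10243752] [2.69677958 2.00481968 5.06755068]
```

View pics/side4z.png

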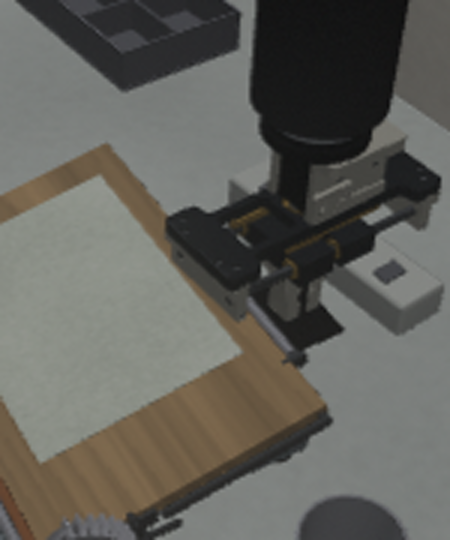

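View pics/wrist4.png

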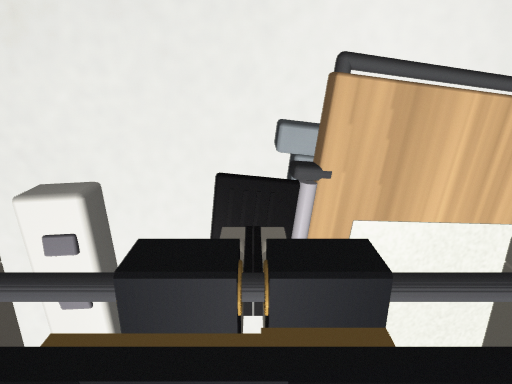

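```bash
python3 -m creep '{"jaw":[1,1,1,1,1,1,1,1,1,1],"translation":[[0.004,-0.0012,-0.0001],[0.004,-0.0012,-0.0001],[0.004,-0.001,-0.0001],[0.004,-0.001,-0.0001],[0.004,-0.0008,-0.0001],[0.004,-0.0008,-0.0001],[0.004,-0.0006,0],[0.004,-0.0005,0],[0.003,-0.0005,0],[0.003,-0.0005,0]],"roll":[0,0,0,0,0,0,0,0,0,0]}'
python3 - <<'E'
from h import *
for n in ['side','wrist']: s,c=snap(n,n+'5.png')
print(s['tcp_pos'],s['contact_force'])
b=cv2.imread('pics/side5.png')[100:280,200:350];b=cv2.resize(b,None,fx=3,fy=3,interpolation=2);cv2.imwrite('pics/side5z.png',b)
E
```

```text
time_s: 5.8
tcp_pos: [0.5682, -0.0931, 0.0644]
eef_rot: [88.5, 89.9, 178.5]
contact_force: [-2.2, 1.8, 5.4]
gripper_width: 0.0007
[ 0.56823609 -0.09303612  0.06397824] [-0.66863876  1.11074695  5.68391276]
```

View pics/side5z.png

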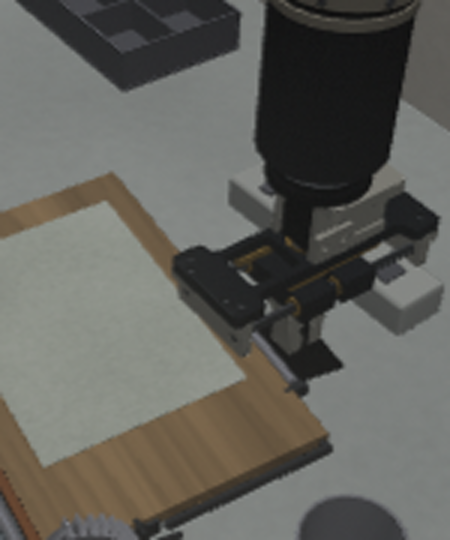

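Nearly down (TCP z 64 mm, final contact expected about 50 mm). Slow rows now, watching the force.

```bash
python3 -m creep '{"jaw":[1,1,1,1,1,1,1,1,1,1],"translation":[[0.0015,-0.0003,0],[0.0015,-0.0003,0],[0.0015,-0.0003,0],[0.0015,-0.0003,0],[0.001,0,0],[0.001,0,0],[0.001,0,0],[0.001,0,0],[0.001,0,0],[0.001,0,0]],"roll":[0,0,0,0,0,0,0,0,0,0]}'
python3 - <<'E'
from h import *
for n in ['side','scene']: s,c=snap(n,n+'6.png')
print(s['tcp_pos'],s['contact_force'])
E
```

```text
time_s: 6.9
tcp_pos: [0.5691, -0.0932, 0.0525]
eef_rot: [91.4, 89.9, -178.6]
contact_force: [-2.0, 1.7, 5.6]
gripper_width: 0.0007
[ 0.5691389  -0.09320059  0.05238863] [-2.18159318  1.91315929  5.5170302 ]
```

```bash
python3 -m creep '{"jaw":[1,1,1,1,1,1,1,1,1,1],"translation":[[0.0007,0,0],[0.0007,0,0],[0.0007,0,0],[0.0007,0,0],[0.0007,0,0],[0.0007,0,0],[0.0005,0,0],[0.0005,0,0],[0.0005,0,0],[0.0005,0,0]],"roll":[0,0,0,0,0,0,0,0,0,0]}'
python3 - <<'E'
from h import *
for n in ['side','scene']: s,c=snap(n,n+'7.png')
print(s['tcp_pos'],s['contact_force'])
a=cv2.imread('pics/scene7.png')[110:260,160:350];cv2.imwrite('pics/scene7z.png',cv2.resize(a,None,fx=4,fy=4,interpolation=2))
E
```

```text
time_s: 8.0
tcp_pos: [0.5694, -0.0933, 0.0503]
eef_rot: [164.7, 89.9, -105.3]
contact_force: [-14.9, 7.3, 44.5]
gripper_width: 0.0006
[ 0.56945111 -0.0932959   0.05035125] [-15.7908156    5.49664944  42.49878438]
```

View pics/scene7z.png

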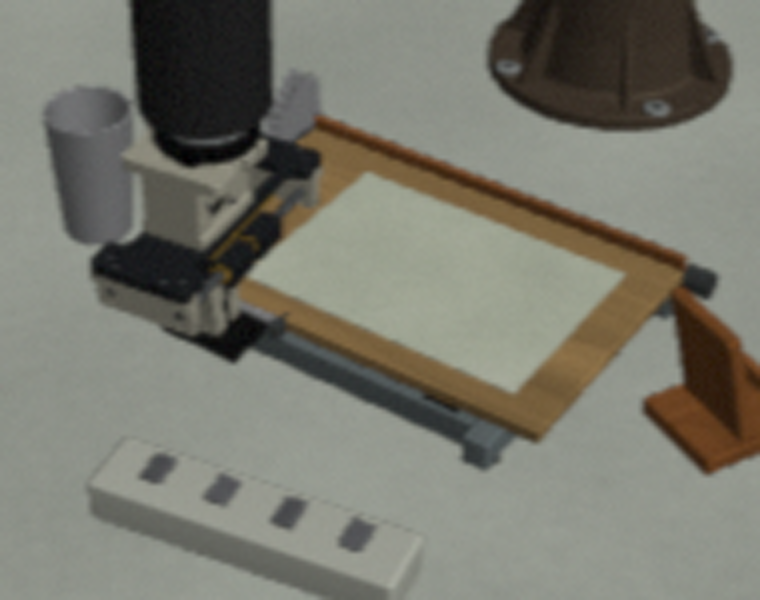

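```bash
python3 -m creep '{"jaw":[1,1,1,1,1,1,1,1,1,1],"translation":[[-0.002,0,0],[-0.002,0,0],[-0.002,0,0],[-0.002,0,0],[-0.003,0,0],[-0.006,0,0],[-0.012,0,0],[-0.02,0,0],[-0.03,0,0],[-0.03,0,0]],"roll":[0,0,0,0,0,0,0,0,0,0]}'
python3 - <<'E'
from h import *
for n in ['side','scene','wrist']: s,c=snap(n,n+'8.png')
print(s['tcp_pos'],s['contact_force'])
a=cv2.imread('pics/scene8.png')[110:260,160:350];a=cv2.resize(a,None,fx=4,fy=4,interpolation=2);cv2.imwrite('pics/scene8z.png',a)
a=cv2.imread('pics/side8.png')[120:320,140:350];cv2.imwrite('pics/side8z.png',cv2.resize(a,None,fx=3,fy=3,interpolation=2))
E
```

```text
time_s: 9.1
tcp_pos: [0.5701, -0.0932, 0.1569]
eef_rot: [133.0, 90.0, -137.0]
contact_force: [-0.1, -0.3, 0.2]
gripper_width: 0.0006
[ 0.57311051 -0.09315347  0.16074774] [ 0.09143137  0.68005022 -0.5865979 ]
```

View pics/scene8z.png

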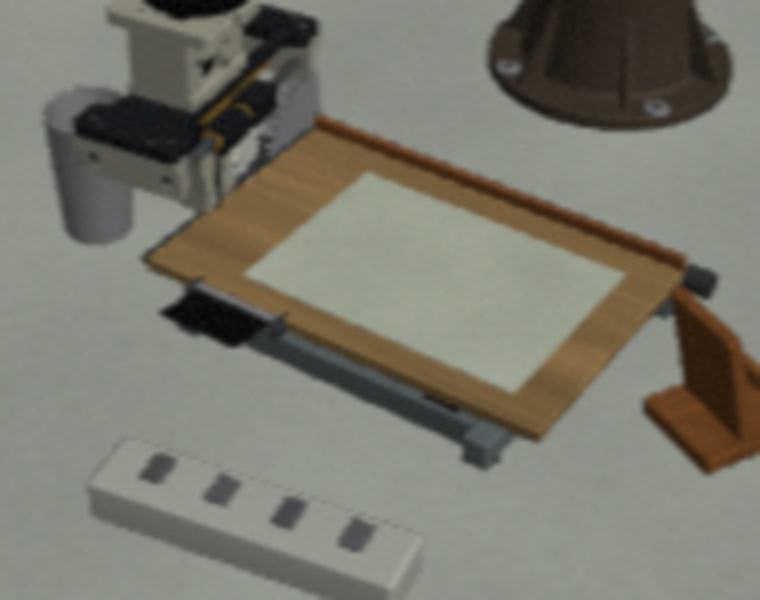

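View pics/side8z.png

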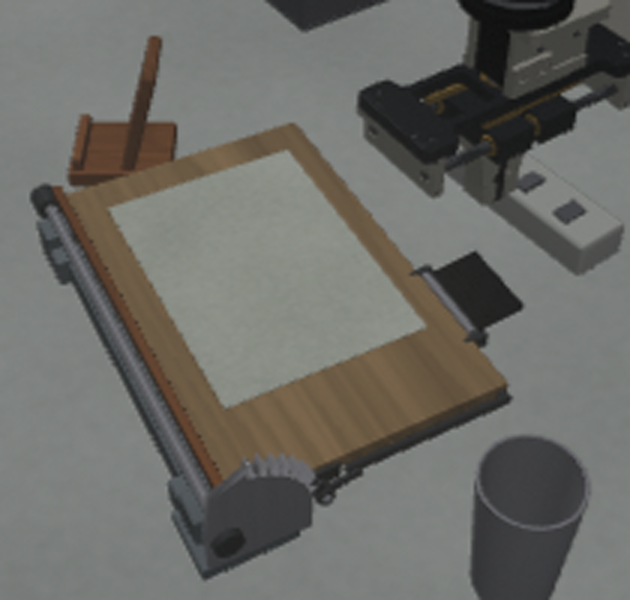

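View pics/wrist8.png

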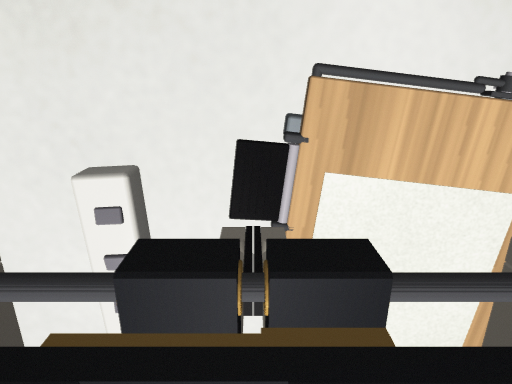

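Run:
```python
from h import *
sd=capture('side')
yaw=-.1103;x=np.array([np.cos(yaw),np.sin(yaw),0]);y=np.array([-x[1],x[0],0]);H=np.array([.4248,.0083,.042])-.115*x
for yy,p in[(-.175,(309.3,249.3)),(.175,(237.7,161.3))]:
    r=ray(sd,*p);k=((H+yy*y-r[0])@y)/(r[1]@y);q=r[0]+k*r[1]-H;print(np.hypot(q@x,q[2]),np.arctan2(q[2],q@x)-.051)
a=cv2.imread('pics/side7.png').astype(int)[200:300,200:312];b=cv2.imread('pics/side8.png').astype(int)[200:300,200:312]
d=abs(a-b).sum(2);print('board corner diff 7->8',d[35:60,90:112].max(),d[:, :60].max())
```

```text
0.24108872988255864 -0.03244671641495414
0.24154974827367912 -0.023229656745018788
board corner diff 7->8 37 252
```

```bash
python3 -m creep '{"jaw":[1,1,1,1,1,1,1,1,1,1],"translation":[[-0.02,0,0],[-0.02,0,0],[-0.01,0,0],[0,0,0],[0,0,0],[0,0,0],[0,0,0],[0,0,0],[0,0,0],[0,0,0]],"roll":[0,0,0,0,0,0,0,0,0,0]}'
python3 - <<'E'
from h import *
s,c=snap('side','side9.png')
a=cv2.imread('pics/side8.png').astype(int);b=cv2.imread('pics/side9.png').astype(int)
print(abs(a-b).sum(2)[215:300,140:340].max(), s['tcp_pos'])
close_job()
E
```

```text
time_s: 10.3
tcp_pos: [0.5701, -0.0931, 0.2052]
eef_rot: [86.9, 90.0, 176.9]
contact_force: [-0.2, 0.3, -0.1]
gripper_width: 0.0004
12 [ 0.57014424 -0.09309592  0.20523297]
the job is handed in; nothing more can be done
```

I pressed the paddle with the closed fingertips and followed its arc down, at about 30–40 mm/s and then 5–15 mm/s near the end, with 5–7 N of contact. The board came to rest on its base. I lifted straight off and handed the job in at about 10.3 s.

**Last checks**
- **Board down:** at the stop the force rose sharply to about 44 N on the fingertips, with the TCP at 50 mm, the height expected with the board flat. The 44 N was higher than I meant; the wrist limit is 120 N.
- **Angle:** the board angle measured from the images came out at about -0.03 rad. My stand estimate reads the board about 6 mm too long, so I take this as flat within error.
- **Paddle:** after the release it looks sprung back out in the scene and side views; I did not measure its angle.
- **Surroundings:** the board area looked unchanged in the last side picture, and contact force was near zero. By eye, the tumbler, phone cradle and power block look unmoved; I did not check the pen rest after the push.

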